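# Fit a twist-lock drill bushing to its hole in the drilling jig

## Task

Take the drill bushing that has been left out on the bench and drop it into the hole of the jig's graded row that fits its shank, with the recesses in its flange over that hole's two lock screws, until the flange lies flat on the plate. Then turn it clockwise until its ramps wedge hand-tight under the screw heads, so that it stays clamped when you let go, but do not force it. Leave the spare bushings in the tray, and the other things on the bench, where they are.

Things in the scene. Friction and masses are not known exactly. Their poses are not given: they have to be found in the camera images.
- jig: drilling jig bolted to the bench: aluminium plate 110 (x) by 260 (y) by 25 mm, upper face 55 mm above the bench, with a row of four vertical through holes of rising diameter 60 mm apart along its middle, and a rail 440 mm long lying under it along y. Origin on the bench under the plate's centre; x across the row, y along it to the larger holes. At y 165 mm a clamp stands 135 mm high
- station_16 (a point): centre of the mouth of the 17 mm hole, level with the plate's face; axes as the jig's; for the 16 mm shank (1 mm of play, no chamfer). Two lock screws stand 22.5 mm to its +x and -x: round heads 16 mm across, 5 mm thick, undersides 3.5 to 8.5 mm above the plate (both alike, but how far they are screwed in is not known beforehand), necks 7 mm
- station_20 (a point): centre of the mouth of the 21 mm hole, level with the plate's face; axes as the jig's; for the 20 mm shank (1 mm of play, no chamfer). Two lock screws stand 24.5 mm to its +x and -x: round heads 16 mm across, 5 mm thick, undersides 3.5 to 8.5 mm above the plate (both alike, but how far they are screwed in is not known beforehand), necks 7 mm
- station_24 (a point): centre of the mouth of the 25 mm hole, level with the plate's face; axes as the jig's; for the 24 mm shank (1 mm of play, no chamfer). Two lock screws stand 26.5 mm to its +x and -x: round heads 16 mm across, 5 mm thick, undersides 3.5 to 8.5 mm above the plate (both alike, but how far they are screwed in is not known beforehand), necks 7 mm
- station_28 (a point): centre of the mouth of the 29 mm hole, level with the plate's face; axes as the jig's; for the 28 mm shank (1 mm of play, no chamfer). Two lock screws stand 28.5 mm to its +x and -x: round heads 16 mm across, 5 mm thick, undersides 3.5 to 8.5 mm above the plate (both alike, but how far they are screwed in is not known beforehand), necks 7 mm
- bush_16: loose steel twist-lock drill bushing, 130 g, upright; origin at the centre of its foot, z up. From the foot up: square-edged shank 16 mm across, 24 mm long; flange 36 mm across, 12 mm thick; knurled round grip 26 mm across, 20 mm tall (36 to 56 mm above the foot). The same after a half turn. Seated, its foot is 24 mm below the hole's mouth
- bush_20: loose steel twist-lock drill bushing, 180 g, upright; origin at the centre of its foot, z up. From the foot up: square-edged shank 20 mm across, 24 mm long; flange 40 mm across, 12 mm thick; knurled round grip 30 mm across, 20 mm tall (36 to 56 mm above the foot). The same after a half turn. Seated, its foot is 24 mm below the hole's mouth
- bush_24: loose steel twist-lock drill bushing, 240 g, upright; origin at the centre of its foot, z up. From the foot up: square-edged shank 24 mm across, 24 mm long; flange 44 mm across, 12 mm thick; knurled round grip 34 mm across, 20 mm tall (36 to 56 mm above the foot). The same after a half turn. Seated, its foot is 24 mm below the hole's mouth
- recess_16 (a point): rim of the flange of bush_16, mid-recess, on the bushing's x axis; a second recess is opposite. They pass the screw heads with 1.5 mm to spare when the bushing's x lies along the jig's. Counterclockwise (from above) from each, a ramp rises from 2.5 to 11.5 mm over 90 degrees: turned clockwise 20 to 85 degrees it wedges under the heads. 0.2 to 0.3 N m is hand-tight, 0.5 is forcing
- recess_20 (a point): rim of the flange of bush_20, mid-recess, on the bushing's x axis; a second recess is opposite. They pass the screw heads with 1.5 mm to spare when the bushing's x lies along the jig's. Counterclockwise (from above) from each, a ramp rises from 2.5 to 11.5 mm over 90 degrees: turned clockwise 20 to 85 degrees it wedges under the heads. 0.2 to 0.3 N m is hand-tight, 0.5 is forcing
- recess_24 (a point): rim of the flange of bush_24, mid-recess, on the bushing's x axis; a second recess is opposite. They pass the screw heads with 1.5 mm to spare when the bushing's x lies along the jig's. Counterclockwise (from above) from each, a ramp rises from 2.5 to 11.5 mm over 90 degrees: turned clockwise 20 to 85 degrees it wedges under the heads. 0.2 to 0.3 N m is hand-tight, 0.5 is forcing
- tray: low grey steel tray on the bench, 130 (x) by 220 (y) mm, rim 12 mm high, origin under its centre; the two spare bushings stand in it, 110 mm apart. The bushing to fit is the one that stands out on the bench, away from the tray: it may be any of the three
- oil_bottle: white oil bottle 52 mm across, 140 mm tall, upright, origin at its foot
- chip_brush: wooden chip brush 200 mm long lying along its x, origin at its middle
- screwdriver: black-handled screwdriver 200 mm long lying along its x, origin at its middle

How it is judged:
On the way, in this order (a step that is already met when the one before it is completed fails the run):
1. the bushing from the bench sits fully down in the hole that fits it (((horizontal distance between bush_16 and station_16 below 0.002 m and z of bush_16 in the frame of station_16 below -0.0225 m and angle between bush_16's own z axis and vertical below 0.06 rad and horizontal distance between each of bush_20, bush_24 and tray below 0.09 m) or (horizontal distance between bush_20 and station_20 below 0.002 m and z of bush_20 in the frame of station_20 below -0.0225 m and angle between bush_20's own z axis and vertical below 0.06 rad and horizontal distance between each of bush_16, bush_24 and tray below 0.09 m) or (horizontal distance between bush_24 and station_24 below 0.002 m and z of bush_24 in the frame of station_24 below -0.0225 m and angle between bush_24's own z axis and vertical below 0.06 rad and horizontal distance between each of bush_16, bush_20 and tray below 0.09 m))), for 0.1 s.
2. it is turned clockwise and wedged under its lock screws (((horizontal distance between bush_16 and station_16 below 0.002 m and z of bush_16 in the frame of station_16 below -0.0225 m and angle between bush_16's own z axis and vertical below 0.06 rad and angle between the x axis of bush_16 and the x axis of jig, either way round above 0.2 rad and contact force between bush_16 and jig above 10 N) or (horizontal distance between bush_20 and station_20 below 0.002 m and z of bush_20 in the frame of station_20 below -0.0225 m and angle between bush_20's own z axis and vertical below 0.06 rad and angle between the x axis of bush_20 and the x axis of jig, either way round above 0.2 rad and contact force between bush_20 and jig above 10 N) or (horizontal distance between bush_24 and station_24 below 0.002 m and z of bush_24 in the frame of station_24 below -0.0225 m and angle between bush_24's own z axis and vertical below 0.06 rad and angle between the x axis of bush_24 and the x axis of jig, either way round above 0.2 rad and contact force between bush_24 and jig above 10 N))), for 0.1 s.
At the end, for the whole second after the job is handed in: the bushing left on the bench is in its own hole (within 2 mm of centre, upright), flange down within 1.5 mm, turned over 0.2 rad and wedged so that it presses on jig and screws with over 10 N in all, at rest; both spares stand in the tray within 2 cm of their starts (((horizontal distance between bush_16 and station_16 below 0.002 m and z of bush_16 in the frame of station_16 below -0.0225 m and angle between bush_16's own z axis and vertical below 0.06 rad and angle between the x axis of bush_16 and the x axis of jig, either way round above 0.2 rad and contact force between bush_16 and jig above 10 N and linear speed of bush_16 below 0.02 m/s and distance of each of bush_20, bush_24 from where it was at the start of the episode below 0.02 m and horizontal distance between each of bush_20, bush_24 and tray below 0.09 m and angle between each of bush_20, bush_24's own z axis and vertical below 0.1 rad) or (horizontal distance between bush_20 and station_20 below 0.002 m and z of bush_20 in the frame of station_20 below -0.0225 m and angle between bush_20's own z axis and vertical below 0.06 rad and angle between the x axis of bush_20 and the x axis of jig, either way round above 0.2 rad and contact force between bush_20 and jig above 10 N and linear speed of bush_20 below 0.02 m/s and distance of each of bush_16, bush_24 from where it was at the start of the episode below 0.02 m and horizontal distance between each of bush_16, bush_24 and tray below 0.09 m and angle between each of bush_16, bush_24's own z axis and vertical below 0.1 rad) or (horizontal distance between bush_24 and station_24 below 0.002 m and z of bush_24 in the frame of station_24 below -0.0225 m and angle between bush_24's own z axis and vertical below 0.06 rad and angle between the x axis of bush_24 and the x axis of jig, either way round above 0.2 rad and contact force between bush_24 and jig above 10 N and linear speed of bush_24 below 0.02 m/s and distance of each of bush_16, bush_20 from where it was at the start of the episode below 0.02 m and horizontal distance between each of bush_16, bush_20 and tray below 0.09 m and angle between each of bush_16, bush_20's own z axis and vertical below 0.1 rad))); the robot touches nothing.
It fails at once if a bushing is forced: pressed against the jig with over 65 N in all (contact force between any of bush_16, bush_20, bush_24 and jig above 65 N).
It fails at once if the gripper or arm presses on the jig with over 25 N (contact force between any of the fingers, the arm and jig above 25 N).
It fails at once if the oil bottle is shifted by over 3 cm (distance of oil_bottle from where it was at the start of the episode above 0.03 m).
It fails at once if the chip brush is shifted by over 3 cm (distance of chip_brush from where it was at the start of the episode above 0.03 m).
It fails at once if the screwdriver is shifted by over 3 cm (distance of screwdriver from where it was at the start of the episode above 0.03 m).
It also fails if it takes over 64 s, if anything falls off the work surface, if the arm or the gripper's body presses on something with over 40 N, if the wrist force passes 120 N, or if a joint passes its speed limit or range.

## Robot

A 6-joint arm with a two-finger parallel gripper is mounted at the origin on the work surface. World frame = base frame: x ahead of the robot, y to its left, z up, the work surface at z = 0. Lengths are in m, angles in rad, forces in N, time in s.
With the tool pointing down it reaches from about 0.25 to 0.8 m from the base axis. Payload 8.5 kg.
Tool frame: the origin (TCP) lies between the finger pads; the fingertips stand 14 mm ahead of it and the grasp point (between the pads) lies 5 mm behind it; z points along the fingers, y is the line along which they close (so a half turn about z gives the same grasp; the last joint's range is limited). The gripper opens to 85 mm and grips with 20 to 120 N. Pads are 22 mm wide; open, the fingers measure 114 mm over their backs; the gripper's body (76 mm by 85 mm) begins 54 mm behind the grasp point. The pads swing forward as they close: fully open they stand 13 mm farther back than shut.
Start: joints at [-1.287, 0.238, -0.013, 1.319, 0, 1.571], TCP at [0.147, -0.504, 0.245] pointing down, gripper open.
Joint ranges: [-2.66, 2.66], [-1.03, 1.9], [-1.14, 1.46], [-1.82, 2.27], [-1.45, 1.34], [-3.14, 3.14]. Speed limits (rad/s): [2.22, 2.22, 2.79, 3.14, 3.14, 3.14].

## Interface

Orientations are given as a rotation vector (axis times angle).
In Python, from cell import robot, viewer, job gives the robot as it stands.
- The arm moves only by the tool step_arm, never from a script. Its argument "motion" is text: rows parted by semicolons, each of 5 numbers parted by spaces: the shift along the tool's x, y, z in mm, then the turn about the tool's z in degrees, then the opening in per cent of the stroke, from 0 (shut) to 100 (fully open). In form: tx ty tz turn claw; .... A call has 1 to 8 rows; each row shifts and turns the commanded pose from where the row before left it, along the tool's axes as they then stand; what a row does not reach is not made up. A row lasts 1/10 s, in which the tool goes at most 50 mm and 8.59 degrees, less where a joint would pass 70% of its speed; a pose out of reach is approached as far as the arm can. A call is refused whole if a number of a shift passes 50 or a number of a turn 8.59, either way. A call with a gripper value outside its range is refused whole. The fingers move at their own pace and stop on an object; "grip_force" is the grip in N (left out, the last holds). Time passes only in rows, so rows that do not move let the fingers close. It gives the time, the measured TCP pose, the force, the opening and the grip force at its end, in the units of the state.
- robot.sense(): the state, without advancing time (a new reading comes with each control period).
- viewer.camera(name): name is "side" or "top"; returns a dict with "pixels" (384x512x3 uint8, red, green, blue), "mtx" (3x3 intrinsics, pixels), "R" (3x3) and "t" (3): a world point X has camera coordinates R X + t. Camera axes: x right, y down, z forward; pixel columns grow to the right and rows downward; lengths in m; the calibration is good to about 2 mm. A picture is of the moment at which its call begins. There is no depth.
- job.finish_job(): hands the job in; it is judged then, once.
The state is a dict: "clock": time; "joints": joint angles; "joint_vel": joint speeds; "joint_torque": joint torques, N m; "position": TCP position; "tool_rot": TCP orientation; "force": force on the tool from outside, world axes, zero at the start; "ft_torque": the same for the moment, N m; "finger_gap": opening from 0.0 (shut) to 1.0 (fully open); "grasp_force": force on a finger pad.
Only numpy, scipy, OpenCV 4.12 (cv2) and the standard library are available. Lean on these libraries where they do the work, as an engineer would, in place of code of your own. Each camera call takes 0.05 s, during which the arm holds its last target. There are 200 camera calls.

## Working session

There is one attempt and no reset: what is moved stays moved. The work goes in short steps, Python scripts to look and compute and a tool call to move; the robot and the scene stay as the last step left them, time stands still between calls to the robot, and variables do not carry over. Pictures are saved under pics/ and viewed, at most 10 in all, crops included, and the job is handed in when it is done.

Besides the shell and the picture viewer there is one more tool, called after ">>>" as name(argument=value, ...) on one line, values as JSON. step_arm: Moves the arm, as the interface text tells. Its arguments: {"type":"object","properties":{"motion":{"type":"string"},"grip_force":{"type":"number"}},"required":["motion"]}

```bash
ls; mkdir -p pics; python3 - <<'E'
from cell import robot, viewer, job
import cv2, numpy as np
s=robot.sense(); print({k:np.round(v,4).tolist() for k,v in s.items()})
for n in ("top","side"):
    c=viewer.camera(n); np.savez(f"pics/{n}0.npz",**c)
    cv2.imwrite(f"pics/{n}0.png",cv2.resize(c["pixels"][:,:,::-1],(800,600),interpolation=cv2.INTER_CUBIC))
    print(n,c["mtx"].tolist(),c["R"].tolist(),c["t"].tolist())
E
```

```text
pics
{'clock': 0.0, 'joints': [-1.287, 0.2388, -0.0143, 1.3192, -0.0, 1.5708], 'joint_vel': [-0.0003, -0.0001, -0.0016, -0.0003, 0.001, -0.001], 'joint_torque': [-0.0002, -53.8777, 34.644, 0.0182, -0.0002, -0.0], 'position': [0.1469, -0.5036, 0.2447], 'tool_rot': [-3.1085, -0.4441, 0.0003], 'force': [-0.3199, 0.1883, 0.2752], 'ft_torque': [0.0382, 0.0019, 0.0256], 'grasp_force': 0.0, 'finger_gap': 0.9998}
top [[380.50232638993106, 0.0, 253.60016055276876], [0.0, 380.50232638993106, 188.256725939008], [0.0, 0.0, 1.0]] [[-0.02183001811643916, -0.9995027736803761, 0.02275204857304818], [-0.9826313047112463, 0.017255665780195186, -0.18476460970639358], [0.18428013813352132, -0.026390289951355332, -0.9825194060606502]] [-0.035807203664012084, 0.4895359734907766, 0.9693788804523139]
side [[397.142901455509, 0.0, 257.9264615253664], [0.0, 397.142901455509, 188.12652078198988], [0.0, 0.0, 1.0]] [[0.9876379045525449, -0.15663490754929424, -0.006072497680757863], [-0.11101659361669852, -0.6715985893627305, -0.7325507837056316], [0.11066474340458922, 0.7241690690046172, -0.6806852973762414]] [-0.4977925322229755, 0.09339618881492438, 0.9881200236534223]
```

View pics/top0.png

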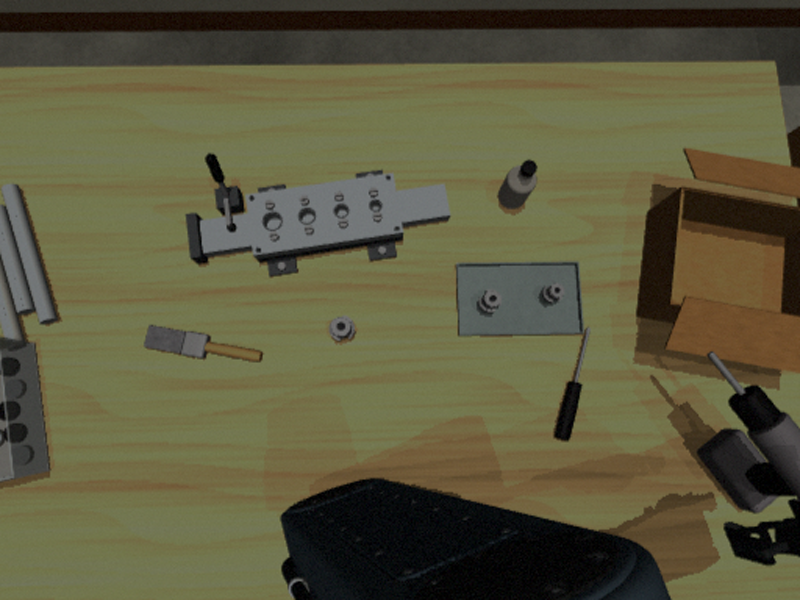

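View pics/side0.png

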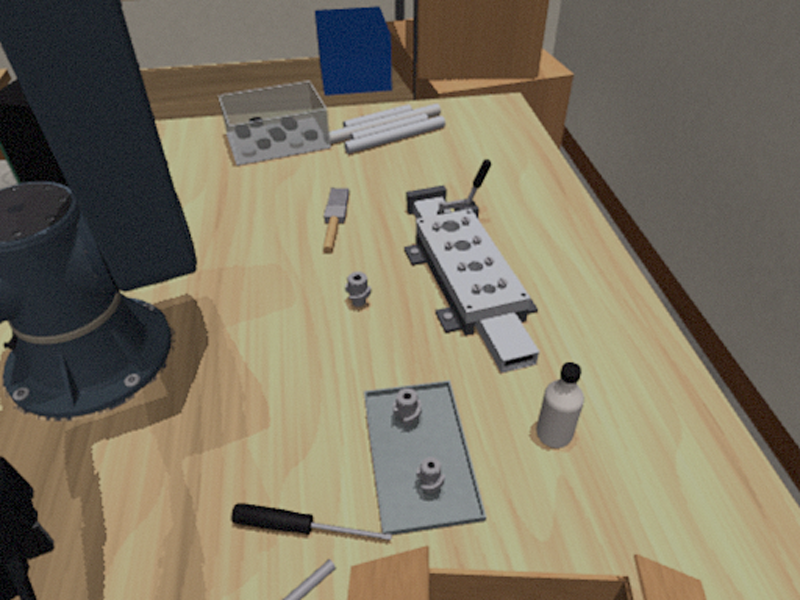

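The top view shows the jig's holes at about (273,222), (307,216), (341,211) and (376,206) in the 800x600 picture, the loose bushing at (342,328) and the tray with its spares at (488,302) and (552,294). The side view shows the loose bushing at (358,290). Next I'll zoom in on the jig and bushing in both views.

```bash
python3 - <<'E'
import cv2, numpy as np
t=np.load("pics/top0.npz")["pixels"][:,:,::-1]; s=np.load("pics/side0.npz")["pixels"][:,:,::-1]
def crop(im,x0,y0,w,h,k): return cv2.convertScaleAbs(cv2.resize(im[y0:y0+h,x0:x0+w],None,fx=k,fy=k,interpolation=cv2.INTER_CUBIC),alpha=1.5)
# top: x150-280,y105-225 @6 ; 
cv2.imwrite("pics/t_crop.png",crop(t,152,105,130,100,6)[:600,:800])
a=crop(s,255,125,95,110,5); b=crop(s,210,160,40,50,6)
# loose and spare bushings in both views
c=crop(t,200,195,40,33,6); d=crop(t,290,170,75,40,5); e=crop(s,240,240,55,80,4)
out=np.zeros((600,800,3),np.uint8)
def put(i,x,y): out[y:y+i.shape[0],x:x+i.shape[1]]=i[:600-y,:800-x]
put(a,0,0); put(b,480,0); put(c,480,300); put(e,725,0) if 0 else None
cv2.imwrite("pics/s_crop.png",out)
E
```

```text
(no output)
```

View pics/t_crop.png

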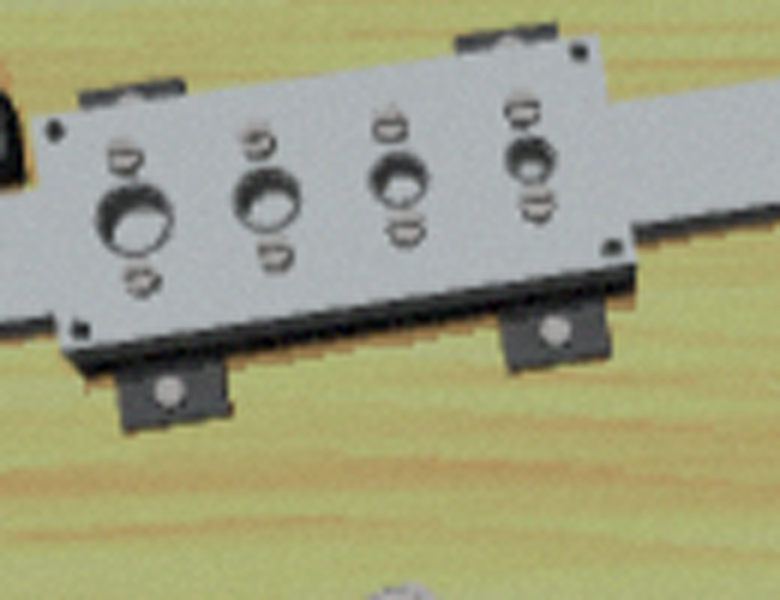

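View pics/s_crop.png

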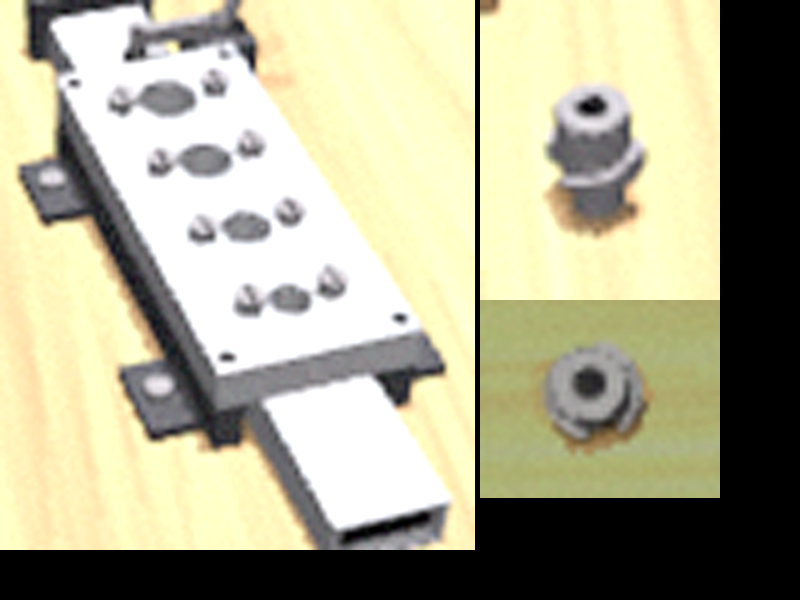

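The jig's largest hole is on the image left, so jig +y points that way. The bushing stands clear on the bench, with one recess facing image-down. Next I'll fit the poses from picked points.

```bash
cat > h.py <<'E'
import numpy as np, cv2
from scipy.optimize import least_squares
C={n:{k:np.load(f"pics/{n}0.npz")[k] for k in("mtx","R","t")} for n in("top","side")}
def proj(n,X):
    c=C[n]; p=np.atleast_2d(X)@c["R"].T+c["t"]; p=p@c["mtx"].T; return p[:,:2]/p[:,2:]
def back(n,uv,z):
    c=C[n]; d=c["R"].T@np.linalg.inv(c["mtx"])@np.array([*uv,1.]); o=-c["R"].T@c["t"]; return o+d*(z-o[2])/d[2]
def nat(p,k,x0,y0): return (np.asarray(p,float)+.5)/k-.5+[x0,y0]
E
python3 - <<'E'
from h import *
tp=nat([[530,160],[399,181],[267,200],[135,219],[55,130],[579,51],[613,247],[81,330]],6,152,105)
sp=nat([[291,299],[247,227],[204,159],[167,98],[223,55],[400,318],[228,357],[73,83]],5,255,125)
def model(p):
    x,y,th,a,b=p[:5]
    J=np.array([[0,-90],[0,-30],[0,30],[0,90],[a,b],[a,-b],[-a,-b],[-a,b]])/1000
    R=np.array([[np.cos(th),-np.sin(th)],[np.sin(th),np.cos(th)]])
    return np.c_[J@R.T+[x,y],np.full(8,.055)]
def f(p): 
    M=model(p); return np.r_[(proj("top",M)-tp-p[5:7]).ravel(),(proj("side",M)-sp-p[7:9]).ravel(),p[5:]*.3]
r=least_squares(f,[.5,.1,0.1,45,120,0,0,0,0])
print(r.x.round(4), "rms px"); print(r.fun.round(2).reshape(-1,2).tolist())
print(model(r.x)[:4].round(4))
for z in(.056,):
    print("bush top",back("top",nat([110,80],6,200,195),z), back("side",nat([112,104],6,210,160),z))
    for n,w in(("top",83/6),("side",80/6)):
        P=back("top",nat([110,80],6,200,195),z); d=(C[n]["R"]@P+C[n]["t"])[2]; print("grip dia",w*d/C[n]["mtx"][0,0])
E
```

```text
[ 6.323000e-01  7.720000e-02  1.453000e-01  4.690750e+01  1.199877e+02
  5.900000e-02  1.958000e-01  4.084000e-01 -4.164000e-01] rms px
[[0.07, -0.17], [0.05, -0.32], [0.05, -0.11], [-0.08, 0.12], [-0.01, 0.25], [-0.04, 0.23], [-0.02, 0.03], [-0.02, -0.0], [-0.01, -0.01], [-0.14, -0.08], [0.22, 0.15], [-0.02, -0.03], [0.13, -0.14], [0.07, -0.0], [-0.15, 0.04], [-0.05, 0.04], [0.02, 0.06], [0.12, -0.12]]
[[ 0.6453 -0.0118  0.055 ]
 [ 0.6366  0.0476  0.055 ]
 [ 0.6279  0.1069  0.055 ]
 [ 0.6192  0.1663  0.055 ]]
bush top [0.43628422 0.04913386 0.056     ] [0.4340152  0.04969784 0.056     ]
grip dia 0.03611767286410798
grip dia 0.03471006348457476
```

```bash
python3 - <<'E'
from h import *
P=np.array([.4357,.0493])
for z in (.036,.024):
  for q in [(103,135),(108,135),(138,130),(145,128),(160,100)]:
    X=back("top",nat(q,6,200,195),z)[:2]-P; print(z,q,np.hypot(*X).round(4),np.degrees(np.arctan2(X[1],X[0])).round(1))
im=np.load("pics/top0.npz")["pixels"]; s=np.load("pics/side0.npz")["pixels"]
def rect(n,img):  # rectify flange-top plane, world axes: up=+x, left=+y, 0.2 mm/px
    o=[]
    for dx,dy in((.03,.03),(.03,-.03),(-.03,-.03),(-.03,.03)): o.append(proj(n,[P[0]+dx,P[1]+dy,.030])[0])
    H=cv2.getPerspectiveTransform(np.float32(o),np.float32([[0,0],[390,0],[390,390],[0,390]]))
    return cv2.warpPerspective(img,H,(390,390),flags=cv2.INTER_CUBIC)[:,:,::-1]
cv2.imwrite("pics/rect.png",cv2.convertScaleAbs(np.hstack([rect("top",im),rect("side",s)]),alpha=1.4))
E
```

```text
0.036 (103, 135) 0.0216 168.2
0.036 (108, 135) 0.0213 174.1
0.036 (138, 130) 0.0222 -150.1
0.036 (145, 128) 0.0232 -142.4
0.036 (160, 100) 0.0217 -106.1
0.024 (103, 135) 0.0205 165.1
0.024 (108, 135) 0.0201 171.3
0.024 (138, 130) 0.0206 -149.8
0.024 (145, 128) 0.0217 -141.5
0.024 (160, 100) 0.0208 -102.5
```

View pics/rect.png

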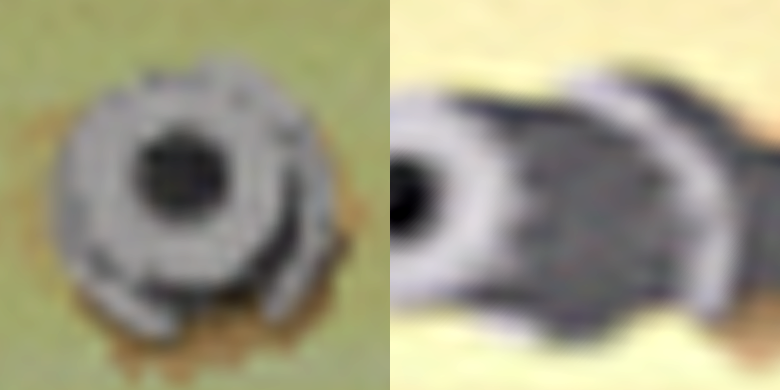

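>>> step_arm(motion="0 0 -50 -8.5 100; 0 0 -30 -8.5 100; 0 0 0 -8.5 100; 0 0 0 -8.5 100", grip_force=50)

```text
clock: 0.5
position: [0.1471, -0.5043, 0.3261]
tool_rot: [2.839, 1.342, -0.0]
force: [0.1, 0.6, -0.6]
finger_gap: 0.999
grasp_force: 0.0
```

The rectified view puts the recess edges at about (180,335) and (265,315) around the centre (195,195), so the bushing's x axis is at about 12° in the world. I'll write a move planner that prints rows.

```bash
cat >> h.py <<'E'
from scipy.spatial.transform import Rotation as Ro
def yaw(s): 
    x=Ro.from_rotvec(s["tool_rot"]).as_matrix()[:,0]; return np.degrees(np.arctan2(x[1],x[0]))
def plan(p,y,goal,turn,claw,n):
    """n equal rows from pos p, yaw y (deg) to goal; turn = total tool-z turn (+ clockwise)"""
    d=(np.asarray(goal,float)-p)*1000/n; out=[]
    for i in range(n):
        a=np.radians(y); x=[np.cos(a),np.sin(a)]; yy=[np.sin(a),-np.cos(a)]
        out.append("%.1f %.1f %.1f %.2f %g"%(d[0]*x[0]+d[1]*x[1],d[0]*yy[0]+d[1]*yy[1],-d[2],turn/n,claw)); y-=turn/n
    for k in range(0,n,8): print("; ".join(out[k:k+8]))
E
python3 - <<'E'
from h import *
from cell import robot
s=robot.sense(); y=yaw(s); print(y, s["joints"][5])
plan(s["position"],y,[.4355,.0493,.20],-(232-y),100,22)
E
```

```text
50.60905294710623 0.9712621411068332
27.8 -5.8 5.7 -8.25 100; 28.3 -1.8 5.7 -8.25 100; 28.3 2.3 5.7 -8.25 100; 27.7 6.3 5.7 -8.25 100; 26.5 10.2 5.7 -8.25 100; 24.7 13.9 5.7 -8.25 100; 22.5 17.3 5.7 -8.25 100; 19.8 20.4 5.7 -8.25 100
16.6 23.0 5.7 -8.25 100; 13.2 25.1 5.7 -8.25 100; 9.4 26.8 5.7 -8.25 100; 5.5 27.8 5.7 -8.25 100; 1.5 28.3 5.7 -8.25 100; -2.6 28.3 5.7 -8.25 100; -6.7 27.6 5.7 -8.25 100; -10.5 26.3 5.7 -8.25 100
-14.2 24.6 5.7 -8.25 100; -17.6 22.3 5.7 -8.25 100; -20.6 19.5 5.7 -8.25 100; -23.2 16.4 5.7 -8.25 100; -25.3 12.9 5.7 -8.25 100; -26.9 9.1 5.7 -8.25 100
```

>>> step_arm(motion="27.8 -5.8 0 -8.25 100; 28.3 -1.8 0 -8.25 100; 28.3 2.3 0 -8.25 100; 27.7 6.3 0 -8.25 100; 26.5 10.2 0 -8.25 100; 24.7 13.9 0 -8.25 100; 22.5 17.3 0 -8.25 100; 19.8 20.4 0 -8.25 100")

```text
clock: 1.3
position: [0.2533, -0.302, 0.3251]
tool_rot: [-1.651, -2.672, -0.0]
force: [0.9, -0.6, 0.4]
finger_gap: 0.999
grasp_force: 0.0
```

>>> step_arm(motion="16.6 23.0 0 -8.25 100; 13.2 25.1 0 -8.25 100; 9.4 26.8 0 -8.25 100; 5.5 27.8 5 -8.25 100; 1.5 28.3 10 -8.25 100; -2.6 28.3 10 -8.25 100; -6.7 27.6 10 -8.25 100; -10.5 26.3 10 -8.25 100")

```text
clock: 2.1
position: [0.3592, -0.1013, 0.2798]
tool_rot: [0.071, -3.141, -0.0]
force: [-0.4, -0.3, 0.6]
finger_gap: 1.003
grasp_force: 0.0
```

>>> step_arm(motion="-14.2 24.6 15 -8.25 100; -17.6 22.3 20 -8.25 100; -20.6 19.5 20 -8.25 100; -23.2 16.4 20 -8.25 100; -25.3 12.9 20 -8.25 100; -26.9 9.1 0 -8.25 100; 0 0 0 0 100")

```text
clock: 2.8
position: [0.4392, 0.0505, 0.1844]
tool_rot: [1.381, -2.821, -0.002]
force: [0.8, -0.2, 0.0]
finger_gap: 1.001
grasp_force: 0.0
```

```bash
python3 - <<'E'
from h import *
from cell import robot
s=robot.sense(); y=yaw(s); print(y%360, s["position"],s["joints"][5],s["force"],s["ft_torque"])
plan(s["position"],y,[.4355,.0493,.053],-(232-y%360),100,5)
E
```

```text
232.16237972133223 [0.43915962 0.05053752 0.18435654] -0.7962834697160951 [ 0.78398387 -0.23191152  0.00912628] [-0.01649696 -0.04783379  0.03838128]
0.6 0.4 26.3 0.03 100; 0.6 0.4 26.3 0.03 100; 0.6 0.4 26.3 0.03 100; 0.6 0.4 26.3 0.03 100; 0.6 0.4 26.3 0.03 100
```

>>> step_arm(motion="0.6 0.4 30 0 100; 0.6 0.4 30 0 100; 0.6 0.4 30 0 100; 0 0 0 0 100; 0 0 0 0 100")

```text
clock: 3.3
position: [0.4359, 0.0474, 0.0958]
tool_rot: [1.369, -2.826, -0.001]
force: [0.8, 0.1, 0.6]
finger_gap: 1.003
grasp_force: 0.0
```

```bash
python3 - <<'E'
from h import *
from cell import robot
s=robot.sense(); y=yaw(s); print(y%360, s["position"],s["joint_vel"])
plan(s["position"],y,[.4355,.0493,.053],-(232-y%360),100,2)
E
```

```text
231.69352418891899 [0.43593272 0.04735184 0.0957526 ] [ 0.00241437 -0.01976554  0.0314774   0.00481542  0.00155363 -0.00209521]
-0.6 0.8 21.4 -0.15 100; -0.6 0.8 21.4 -0.15 100
```

>>> step_arm(motion="-0.6 0.8 21 0 100; -0.6 0.8 21 0 100; 0 0 0 0 100; 0 0 0 0 45; 0 0 0 0 45; 0 0 0 0 30; 0 0 0 0 30; 0 0 0 0 30", grip_force=25)

```text
clock: 4.1
position: [0.4364, 0.0498, 0.0542]
tool_rot: [-1.371, 2.825, -0.0]
force: [-1.6, -0.3, 7.0]
finger_gap: 0.388
grasp_force: 24.4
```

```bash
python3 - <<'E'
from h import *
from cell import robot
s=robot.sense(); y=yaw(s); print(y%360, s["position"],s["force"],s["ft_torque"],s["finger_gap"],s["grasp_force"])
E
```

```text
231.76172551175478 [0.43641051 0.04979242 0.05424195] [-1.56024339 -0.26291837  6.98203096] [ 0.100468    0.14728094 -0.02833903] 0.3880339425649692 24.357372522354126
```

The opening is 0.388 × 85 = 33 mm, so this is bush_24. I'll regrip crosswise to centre it in the tool's x as well.

>>> step_arm(motion="0 0 0 0 60; 0 0 -2 0 60; 0 0 0 0 60; 0 0 0 8.5 60; 0 0 0 8.5 60; 0 0 0 8.5 60; 0 0 0 8.5 60; 0 0 0 8.5 60")

```text
clock: 4.9
position: [0.4357, 0.0496, 0.0553]
tool_rot: [0.244, -3.132, -0.0]
force: [0.0, 0.1, 0.2]
finger_gap: 0.6
grasp_force: 0.0
```

>>> step_arm(motion="0 0 0 8.5 60; 0 0 0 8.5 60; 0 0 0 8.5 60; 0 0 0 8.5 60; 0 0 0 8.5 60; 0 0 0 5 60; 0 0 0 0 30; 0 0 0 0 30")

```text
clock: 5.7
position: [0.4358, 0.0496, 0.0555]
tool_rot: [1.025, 2.97, -0.0]
force: [-0.9, -0.2, 2.4]
finger_gap: 0.388
grasp_force: 24.6
```

>>> step_arm(motion="0 0 0 0 30; 0 0 0 0 30; 0 0 0 0 60; 0 0 0 0 60; 0 0 0 -8.5 60; 0 0 0 -8.5 60; 0 0 0 -8.5 60; 0 0 0 -8.5 60")

```text
clock: 6.5
position: [0.4357, 0.0497, 0.0552]
tool_rot: [-0.106, -3.14, -0.0]
force: [0.2, -0.5, 0.6]
finger_gap: 0.602
grasp_force: 0.0
```

>>> step_arm(motion="0 0 0 -8.5 60; 0 0 0 -8.5 60; 0 0 0 -8.5 60; 0 0 0 -8.5 60; 0 0 0 -8.5 60; 0 0 0 -8.5 60; 0 0 0 -5 60; 0 0 0 0 60")

```text
clock: 7.3
position: [0.4357, 0.0497, 0.0552]
tool_rot: [1.373, -2.825, -0.0]
force: [1.0, 0.6, 0.5]
finger_gap: 0.598
grasp_force: 0.0
```

>>> step_arm(motion="0 0 0 0 30; 0 0 0 0 30; 0 0 0 0 30; 0 0 0 0 30; 0 0 0 0 30", grip_force=60)

```text
clock: 7.8
position: [0.4358, 0.0497, 0.0556]
tool_rot: [-1.369, 2.827, 0.0]
force: [-2.5, -0.0, 5.0]
finger_gap: 0.376
grasp_force: 59.0
```

```bash
python3 - <<'E'
from h import *
from cell import robot
s=robot.sense(); y=yaw(s); print(y%360, s["position"],s["force"],s["ft_torque"],s["finger_gap"],s["grasp_force"])
E
```

```text
231.68627625341452 [0.43575865 0.04974379 0.05557225] [-2.47276288 -0.00647678  4.96393799] [0.16702784 0.3387136  0.01184944] 0.3761809037845785 59.03880178928375
```

```bash
python3 - <<'E'
from h import *
from cell import robot
s=robot.sense(); y=yaw(s)
print((-C["side"]["R"].T@C["side"]["t"]),(-C["top"]["R"].T@C["top"]["t"]))
p=np.array(s["position"]); plan([*p[:2],.1556],y,[.6279,.1069,.145],3.7,30,8)
E
```

```text
[ 0.39265725 -0.7308129   0.73799338] [ 0.30161443 -0.01865448  1.04369717]
-20.5 -14.4 1.3 0.46 30; -20.6 -14.2 1.3 0.46 30; -20.7 -14.1 1.3 0.46 30; -20.8 -13.9 1.3 0.46 30; -21.0 -13.7 1.3 0.46 30; -21.1 -13.6 1.3 0.46 30; -21.2 -13.4 1.3 0.46 30; -21.3 -13.2 1.3 0.46 30
```

>>> step_arm(motion="0 0 -10 0 30; 0 0 -30 0 30; 0 0 -40 0 30; 0 0 -20 0 30; 0 0 0 0 30")

```text
clock: 8.3
position: [0.4374, 0.0498, 0.1583]
tool_rot: [-1.368, 2.823, -0.003]
force: [0.5, 0.3, -2.3]
finger_gap: 0.372
grasp_force: 59.9
```

>>> step_arm(motion="-20.5 -14.4 0 0.46 30; -20.6 -14.2 0 0.46 30; -20.7 -14.1 0 0.46 30; -20.8 -13.9 0 0.46 30; -21.0 -13.7 0 0.46 30; -21.1 -13.6 0 0.46 30; -21.2 -13.4 0 0.46 30; -21.3 -13.2 0 0.46 30")

```text
clock: 9.1
position: [0.628, 0.1074, 0.1537]
tool_rot: [1.278, -2.868, -0.001]
force: [0.1, -0.4, -1.2]
finger_gap: 0.366
grasp_force: 59.9
```

>>> step_arm(motion="0 0 5 0 30; 0 0 5 0 30; 0 0 0 0 30; 0 0 0 0 30")

```text
clock: 9.5
position: [0.6267, 0.1069, 0.145]
tool_rot: [1.279, -2.868, -0.001]
force: [-0.6, 0.0, -1.6]
finger_gap: 0.371
grasp_force: 60.0
```

```bash
python3 - <<'E'
from h import *
from cell import robot,viewer
s=robot.sense(); y=yaw(s); print(y%360, s["position"],s["joints"][5],s["force"],s["ft_torque"])
im={n:viewer.camera(n)["pixels"][:,:,::-1] for n in("side","top")}
for n in im: np.save(f"pics/{n}1.npy",im[n])
p=proj("side",[s["position"]])[0].astype(int); q=proj("top",[s["position"]])[0].astype(int); print(p,q)
a=cv2.resize(im["side"][p[1]-20:p[1]+55,p[0]-37:p[0]+38],None,fx=8,fy=8,interpolation=cv2.INTER_CUBIC)
b=cv2.resize(im["top"][q[1]-40:q[1]+40,q[0]-25:q[0]+25],None,fx=4,fy=4,interpolation=cv2.INTER_CUBIC)
out=np.zeros((600,800,3),np.uint8); out[:,:600]=a; out[:320,600:]=cv2.convertScaleAbs(b,alpha=1.5)
cv2.imwrite("pics/hold1.png",out)
E
```

```text
228.06898406587482 [0.62665733 0.10689558 0.14497318] -0.6700470604277821 [-0.62800912  0.01759495 -1.60274686] [-0.00795857 -0.01806155 -0.03825656]
[297 129] [191 127]
```

View pics/hold1.png

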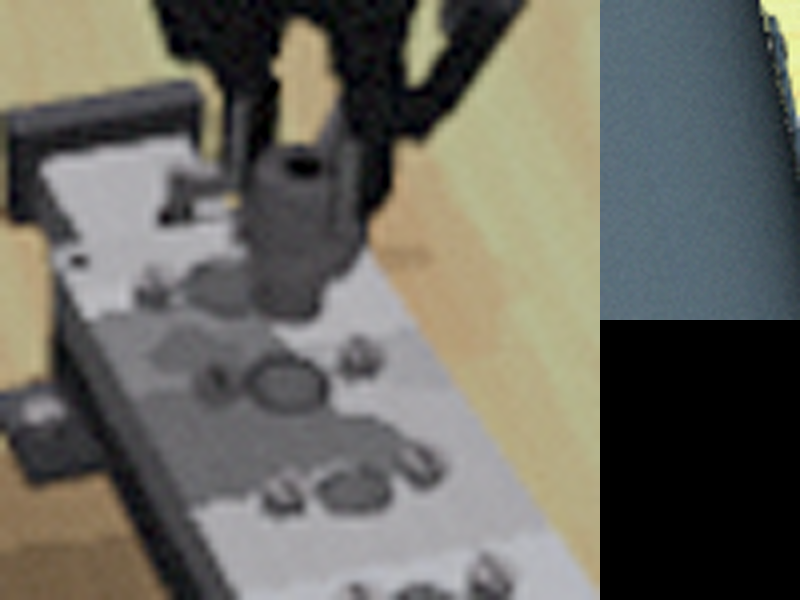

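The side view shows the held bushing above the plate: its foot is at about (288,308) in the crop and the target hole at (287,385). The top view is blocked by the arm. I'll compare the model's prediction with the picture in numbers.

```bash
python3 - <<'E'
from h import *
p=np.array([.62666,.1069,.14497]); f=p-[0,0,.0556]
a=np.radians(np.arange(0,360,5)); 
def circ(c,r): return (proj("side",np.c_[c[0]+r*np.cos(a),c[1]+r*np.sin(a),np.full(72,c[2])])-[260,109]+.5)*8-.5
for n,c,r in(("foot",f,.012),("flange lo",f+[0,0,.024],.022),("flange hi",f+[0,0,.036],.022),("grip top",f+[0,0,.056],.017),("bore top",f+[0,0,.056],.006),("hole",np.array([.6279,.1069,.055]),.0125),("hole20",np.array([.6366,.0476,.055]),.0105)):
    q=circ(c,r); print(n,"col",q[:,0].min().round(),q[:,0].max().round(),"row",q[:,1].min().round(),q[:,1].max().round())
im=np.load("pics/side1.npy"); g=cv2.resize(im[109:184,260:335],None,fx=8,fy=8,interpolation=cv2.INTER_CUBIC)
g=cv2.LUT(g,np.array([min(255,int(255*(i/200)**.6)) for i in range(256)],np.uint8))
g=cv2.resize(g[120:420,180:480],(600,600),interpolation=cv2.INTER_CUBIC)
cv2.imwrite("pics/hold1b.png",g)
E
```

```text
foot col 259.0 330.0 row 280.0 323.0
flange lo col 232.0 365.0 row 205.0 283.0
flange hi col 234.0 367.0 row 175.0 253.0
grip top col 252.0 357.0 row 133.0 193.0
bore top col 286.0 323.0 row 152.0 173.0
hole col 255.0 328.0 row 358.0 403.0
hole20 col 326.0 389.0 row 467.0 508.0
```

View pics/hold1b.png

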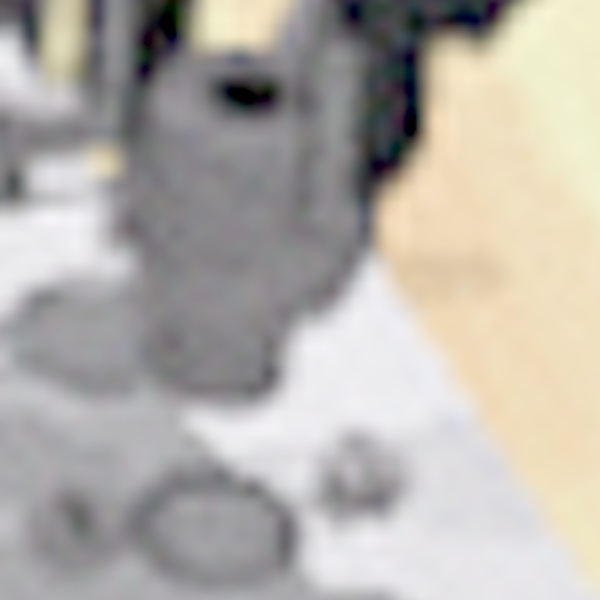

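```bash
python3 - <<'E'
from h import *
from cell import viewer,robot
A=np.mean([viewer.camera("side")["pixels"].astype(float).mean(2) for _ in range(6)],0); np.save("pics/side_avg1.npy",A)
B=np.load("pics/side0.npz")["pixels"].astype(float).mean(2)
print(robot.sense()["position"])
def tab(I,r0,r1,c0,c1):
    print("cols",c0,c1)
    for r in range(r0,r1): print(r,*["%3d"%v for v in I[r,c0:c1]])
tab(A,125,162,284,312)
p=np.array([.62666,.1069,.14497]); f=p-[0,0,.0556]
print("B"); tab(B,172,198,216,242)
a=np.radians(np.arange(0,360,2))
def circ(c,r): return proj("side",np.c_[c[0]+r*np.cos(a),c[1]+r*np.sin(a),np.full(180,c[2])])
def rep(f):
  for n,z,r in(("foot",0,.012),("shank top",.024,.012),("bore",.056,.006),("grip top",.056,.017),("grip low",.036,.017)):
    q=circ(f+[0,0,z],r); print(n,q.min(0).round(2),q.max(0).round(2),q.mean(0).round(2))
rep(f); print("B"); rep(np.array([.4357,.0497,0]))
E
```

```text
[0.62776094 0.10716949 0.14558194]
cols 284 312
125  28  99 156 124  19  65  63  29  11   7  28 144 165 154 153 132 100  85  65  44  28  14  19  14  14  20  33  23
126  33 113 161 122  23  68  60  18   9  18  45 128 140 126 124 103  82  78  56  57  59  30  17  15  18  32 102 106
127  71 111 156 118  24  67  61  20  17  43  62  65  62  56  58  63  68  64  56  70  76  49  13  14  12  40 140 157
128 120 112 154 115  32  71  60  18  42  66  70  65  48  32  35  41  55  60  58  73  72  44  18  16  13  45 137 162
129 145 129 147 116  53  71  56  27  62  73  75  60  28   3  10   2  24  49  57  75  69  37  13  15   5  62 140 160
130 130 131 129 103  69  75  55  34  69  80  84  73  48  23  13  19  45  53  60  77  65  38  15  17  10  79 142 158
131  92  93  86  73  70  79  52  32  63  76  80  81  77  62  54  60  76  66  63  77  66  32  13  16  11  91 143 158
132  66  64  63  65  65  71  50  33  58  69  74  77  79  81  82  82  81  61  63  79  61  28  17  19   9 112 149 156
133  75  90  94 105 117 101  65  49  59  65  66  67  74  75  78  77  77  57  63  81  60  26  16   8  61 134 155 153
134 118 
[... 5916 characters left out ...]
77  78 101 113 146 160 164 164 161 163
197 162 160 158 162 165 171 156 129 113  97  85  88  80  87  82  77 101 121 140 151 160 165 165 163 160 160
foot [291.87 143.53] [300.77 148.88] [296.32 146.19]
shank top [292.34 136.3 ] [301.38 141.61] [296.86 138.94]
bore [295.3 127.6] [299.91 130.23] [297.6  128.91]
grip top [291.07 125.23] [304.15 132.68] [297.61 128.93]
grip low [290.69 131.52] [303.59 139.02] [297.14 135.25]
B
foot [225.6 189.4] [234.5  195.53] [230.05 192.45]
shank top [225.05 182.87] [234.08 188.97] [229.57 185.91]
bore [226.59 175.33] [231.2  178.37] [228.89 176.85]
grip top [222.36 172.59] [235.43 181.21] [228.89 176.87]
grip low [222.86 178.28] [235.76 186.92] [229.32 182.57]
```

The held bushing is leaning about 3° in the closing plane, foot towards tool +y. I'll ease the grip and measure again.

>>> step_arm(motion="0 0 0 0 30; 0 0 0 0 30; 0 0 0 0 30", grip_force=22)

```text
clock: 10.2
position: [0.6277, 0.1072, 0.1453]
tool_rot: [1.28, -2.869, -0.0]
force: [-0.0, 0.3, -1.0]
finger_gap: 0.374
grasp_force: 60.0
```

```bash
cat >> h.py <<'E'
def avg(n="side",k=6):
    from cell import viewer
    return np.mean([viewer.camera(n)["pixels"].astype(float).mean(2) for _ in range(k)],0)
def tab(I,r0,r1,c0,c1):
    for r in range(r0,r1): print(r,*["%3d"%v for v in I[r,c0:c1]])
def pred(f,n="side"):
    """side pixels expected (camera bias put in) for upright bushing with foot f"""
    a=np.radians(np.arange(0,360,2))
    for nm,z,r in(("foot",0,.012),("bore",.056,.006)):
        q=proj(n,np.c_[f[0]+r*np.cos(a),f[1]+r*np.sin(a),np.full(180,f[2]+z)])-[.41,-.42]; print(nm,q.min(0).round(2),q.max(0).round(2),q.mean(0).round(2))
E
python3 - <<'E'
from h import *
from cell import robot
s=robot.sense(); print(s["position"],s["force"],s["finger_gap"],s["grasp_force"])
A=avg(); tab(A,126,132,290,305); print(); tab(A,143,151,288,304); pred(np.array(robot.sense()["position"])-[0,0,.0556])
E
```

```text
[0.62772461 0.10720659 0.14528307] [-0.04498386  0.29106848 -0.95096376] 0.37404489981766353 59.985371232032776
126  64  27  12   8  35 126 150 135 123 103  83  79  58  55  55
127  60  18   9  36  49  61  64  60  58  64  70  71  55  68  76
128  60  23  37  62  70  67  58  49  41  52  58  64  59  73  74
129  58  24  64  74  71  59  28   6   4   7  21  47  60  76  70
130  56  25  63  83  80  66  46  19   9  14  33  48  59  75  69
131  58  26  63  78  81  84  72  60  54  56  68  62  58  75  67

143  89  90  89  80  66  67  71  72  72  73  73  70  69  86  94 134
144  91  89  89  84  69  59  70  70  72  71  71  71  73 134 155 171
145  91  89  88  83  66  57  65  67  69  70  69  63  75 159 183 179
146  91  88  87  75  59  57  62  67  67  68  65  61  73 155 181 179
147  79  78  79  81  88  74  61  66  67  67  65  55  97 160 178 178
148  87  82  88 100 117 119  94  65  62  61  69  82 141 173 176 178
149 122 117 115 114 114 133 145 136 131 130 137 147 169 177 175 176
150 123 117 114 112 112 111 146 177 183 182 182 181 181 179 177 169
foot [291.83 143.75] [300.73 149.1 ] [296.28 146.41]
bore [295.27 127.81] [299.89 130.44] [297.58 129.13]
```

>>> step_arm(motion="0 0 0 0 33; 0 0 0 0 33; 0 0 0 0 33", grip_force=22)

```text
clock: 10.8
position: [0.6278, 0.1072, 0.1453]
tool_rot: [-1.28, 2.869, 0.0]
force: [0.2, 0.8, -1.7]
finger_gap: 0.367
grasp_force: 60.0
```

```bash
python3 - <<'E'
from h import *
from cell import robot
s=robot.sense(); print(s["position"],s["finger_gap"],s["grasp_force"])
A=avg(); tab(A,126,132,290,305); print(); tab(A,143,151,288,304); pred(np.array(robot.sense()["position"])-[0,0,.0556])
E
```

```text
[0.62776034 0.10718232 0.14531916] 0.36698413227300436 59.98551607131958
126  66  28   9  13  39 127 140 126 125 102  82  79  58  55  55
127  58  18  10  44  52  60  64  61  59  67  71  70  56  67  76
128  62  20  35  64  71  65  56  48  41  52  58  62  58  72  75
129  57  22  62  74  70  61  27   5   3   1  25  47  61  75  70
130  57  27  65  82  77  68  51  21  11  15  35  52  58  75  69
131  57  29  63  77  82  83  76  61  52  56  67  59  61  75  68

143  90  88  87  80  69  66  70  72  70  73  75  72  68  86  95 135
144  90  89  88  85  66  62  67  70  69  73  72  70  72 133 156 171
145  91  89  88  81  65  58  64  67  70  67  69  65  77 159 184 179
146  92  88  86  76  59  57  65  69  69  69  66  62  72 156 181 179
147  78  76  80  80  88  76  60  66  67  66  63  58  96 159 179 178
148  87  82  87  99 117 119  94  67  60  62  69  82 141 172 177 178
149 123 116 115 114 112 134 143 137 133 132 138 147 169 178 176 176
150 124 116 114 113 111 113 147 177 184 182 182 182 179 178 177 169
foot [291.83 143.74] [300.73 149.09] [296.28 146.41]
bore [295.26 127.81] [299.88 130.44] [297.57 129.12]
```

>>> step_arm(motion="0.6 -1.7 0 0 33; 0 0 10 0 33; 0 0 12 0 33; 0 0 10 0 33; 0 0 0 0 33; 0 0 0 0 33; 0 0 0 0 33")

```text
clock: 11.8
position: [0.6287, 0.1056, 0.1134]
tool_rot: [-1.28, 2.869, 0.0]
force: [1.8, 0.1, -0.9]
finger_gap: 0.372
grasp_force: 59.9
```

```bash
python3 - <<'E'
from h import *
from cell import robot
s=robot.sense(); print(s["position"],s["force"],s["finger_gap"],s["grasp_force"])
A=avg(); p=np.array(robot.sense()["position"])-[0,0,.0556]; pred(p)
tab(A,134,141,288,305); print(); tab(A,149,163,286,306); cv2.imwrite("pics/low.png",cv2.resize(A[120:170,265:325].astype(np.uint8),None,fx=10,fy=10,interpolation=cv2.INTER_CUBIC))
E
```

```text
[0.62869803 0.10563743 0.11343721] [ 1.82458528  0.07898843 -0.87875604] 0.3721470719924061 59.92211937904358
foot [291.69 153.31] [300.42 158.71] [296.05 156.  ]
bore [295.05 138.07] [299.57 140.73] [297.31 139.4 ]
134  36  67  67  31  13   7  29 114 137 150 145 132 166 158  92  20  16
135  16  65  64  25  11   6  43 160 188 186 153 104 124 152 117  26  18
136  17  69  61  20  12   6  48 141 163 164 123  48  88 146 124  50  30
137  22  67  59  19  19  36  61  76  71  61  67  67 121 137 102  68  54
138  28  72  61  20  39  64  69  64  58  48  50  53  63  56  59  77  65
139  52  69  57  16  59  75  72  53  16   3   5  16  49  52  68  78  63
140  98  80  53  27  66  80  81  60  29   9   6   6  31  39  66  82  59

149 121 118 113 104  86  62  59  66  68  68  72  70  72  72  70  71  74  70  62 158
150 121 112 112 118 107  82  65  65  71  72  72  70  73  76  76  80  74  64  69 148
151 102  92  97 109 114  96  74  71  72  73  73  75  76  80  80  75  66  60  62 113
152 104  99  94  90  95  88  75  73  74  77  77  77  78  76  70  68  64  72  88 105
153 101 100 103  95  90  87  74  66  71  72  72  73  74  74  69  84  78  83 116  97
154  82  85  97  93  88  76  60  62  67  70  72  73  71  68  67  99  91  75  95  78
155  60  58  81  86  75  55  51  61  65  68  67  70  66  65  61  81  91  84  75  69
156  71  43  67  85  68  56  58  60  66  67  71  69  69  63  46  71  91  91 115 123
157  79  61  66  78  69  58  63  65  64  66  67  67  68  64  48  64  86 115 154 167
158  74  74  71  81  90  71  60  68  74  74  74  73  69  64  55  71  87 131 162 167
159  79  81  87 100 108  94  72  64  75  74  69  67  68  66  68  91  96  99 140 167
160  96  94 102 106 106 106 101  84  79  78  76  77  78  87  93 105 108 104 102 142
161 105 104 105 106 106 104 105 105 105 106 109 110 107 106 107 107 106 106 106 104
162 105 105 104 105 106 106 106 104 103 105 106 107 107 105 103 106 106 107 106 106
```

View pics/low.png

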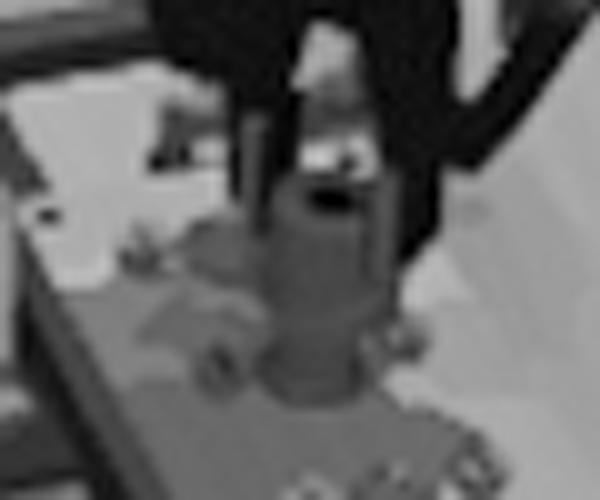

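The view shows the foot at (315,400) covering the target hole, just above the plate. I'll lower it gently.

>>> step_arm(motion="0 0 2 0 33; 0 0 1.5 0 33; 0 0 1.5 0 33; 0 0 0 0 33; 0 0 0 0 33")

```text
clock: 12.6
position: [0.6285, 0.106, 0.1083]
tool_rot: [-1.28, 2.869, 0.001]
force: [-0.1, 2.5, -1.6]
finger_gap: 0.374
grasp_force: 60.2
```

```bash
python3 - <<'E'
from cell import robot
s=robot.sense(); print(s["position"],s["force"],s["ft_torque"],s["finger_gap"],s["grasp_force"])
E
```

```text
[0.62851299 0.10596829 0.10831804] [-0.11787613  2.47290494 -1.5810488 ] [0.61765616 0.05997185 0.04158577] 0.37403597596976507 60.18597185611725
```

It's entering the hole: there is a light side force and no vertical reaction. I'll continue with a small correction.

>>> step_arm(motion="-0.4 0.3 1 0 33; 0 0 2 0 33; 0 0 2 0 33; 0 0 0 0 33")

```text
clock: 13.0
position: [0.6284, 0.1061, 0.1027]
tool_rot: [1.28, -2.868, -0.001]
force: [-0.5, 2.0, -2.5]
finger_gap: 0.369
grasp_force: 60.0
```

```bash
cat > s.py <<'E'
from h import *
from cell import robot
s=robot.sense(); print("t",s["clock"],"yaw",(yaw(s)%360).round(2),"p",np.round(s["position"],4),"F",np.round(s["force"],1),"M",np.round(s["ft_torque"],2),"gap",round(s["finger_gap"],3),"grip",round(s["grasp_force"],1))
E
python3 s.py
```

```text
t 13.0 yaw 228.08 p [0.6284 0.1061 0.1027] F [-0.5  2.  -2.5] M [0.57 0.12 0.02] gap 0.369 grip 60.0
```

>>> step_arm(motion="-0.3 0.2 1 0 33; 0 0 1.5 0 33; 0 0 0 0 33; 0 0 0 0 33")

```text
clock: 13.4
position: [0.6286, 0.1064, 0.1006]
tool_rot: [1.28, -2.869, -0.0]
force: [-0.6, 1.2, -2.4]
finger_gap: 0.373
grasp_force: 60.0
```

```bash
python3 s.py
```

```text
t 13.4 yaw 228.08 p [0.6286 0.1064 0.1006] F [-0.6  1.2 -2.4] M [ 0.39  0.08 -0.  ] gap 0.373 grip 60.0
```

>>> step_arm(motion="0 0 1 0 33; 0 0 1 0 33; 0 0 0 0 33; 0 0 0 0 33")

```text
clock: 13.8
position: [0.6286, 0.1065, 0.0988]
tool_rot: [1.28, -2.869, -0.0]
force: [-0.2, 2.8, -2.3]
finger_gap: 0.373
grasp_force: 60.0
```

>>> step_arm(motion="0 0 1 0 33; 0 0 1 0 33; 0 0 0 0 33; 0 0 0 0 33")

```text
clock: 14.2
position: [0.6286, 0.1065, 0.0967]
tool_rot: [1.28, -2.869, -0.0]
force: [-1.0, 3.0, -1.7]
finger_gap: 0.368
grasp_force: 60.0
```

```bash
python3 s.py
```

```text
t 14.2 yaw 228.08 p [0.6286 0.1065 0.0967] F [-1.   3.  -1.7] M [0.66 0.33 0.04] gap 0.368 grip 60.0
```

>>> step_arm(motion="-0.2 0.3 1 0 33; 0 0 1 0 33; 0 0 0 0 33; 0 0 0 0 33")

```text
clock: 14.6
position: [0.6286, 0.1067, 0.0946]
tool_rot: [1.28, -2.869, 0.0]
force: [-1.1, 1.5, -2.7]
finger_gap: 0.37
grasp_force: 60.0
```

>>> step_arm(motion="0 0 1 0 33; 0 0 1 0 33; 0 0 0 0 33; 0 0 0 0 33")

```text
clock: 15.0
position: [0.6286, 0.1068, 0.0927]
tool_rot: [1.28, -2.869, -0.0]
force: [-0.8, 1.5, -2.7]
finger_gap: 0.372
grasp_force: 60.0
```

```bash
python3 s.py
```

```text
t 15.0 yaw 228.08 p [0.6286 0.1068 0.0927] F [-0.8  1.5 -2.7] M [0.34 0.15 0.05] gap 0.372 grip 60.0
```

The flange is past the head tops, so the recesses are aligned. I'll continue to seating.

>>> step_arm(motion="0 0 1 0 33; 0 0 1 0 33; 0 0 1 0 33; 0 0 0 0 33; 0 0 0 0 33")

```text
clock: 15.5
position: [0.6285, 0.1068, 0.0897]
tool_rot: [1.28, -2.869, -0.0]
force: [-1.6, 2.1, -3.0]
finger_gap: 0.37
grasp_force: 60.0
```

>>> step_arm(motion="0 0 0.7 0 33; 0 0 0.7 0 33; 0 0 0 0 33; 0 0 0 0 33")

```text
clock: 15.9
position: [0.6286, 0.1069, 0.0884]
tool_rot: [1.28, -2.869, -0.0]
force: [-2.6, 2.4, -0.6]
finger_gap: 0.369
grasp_force: 60.1
```

```bash
python3 s.py
```

```text
t 15.9 yaw 228.08 p [0.6286 0.1069 0.0884] F [-2.6  2.4 -0.6] M [0.61 0.38 0.06] gap 0.369 grip 60.1
```

>>> step_arm(motion="0 0 0.5 0 33; 0 0 0.5 0 33; 0 0 0 0 33; 0 0 0 0 33")

```text
clock: 16.3
position: [0.6286, 0.1069, 0.0874]
tool_rot: [-1.28, 2.869, 0.0]
force: [-2.0, 2.9, -0.2]
finger_gap: 0.371
grasp_force: 60.1
```

>>> step_arm(motion="0 0 0.4 0 33; 0 0 0 0 33; 0 0 0 0 33")

```text
clock: 16.6
position: [0.6286, 0.1069, 0.0871]
tool_rot: [-1.28, 2.869, 0.0]
force: [-2.9, 3.4, 0.9]
finger_gap: 0.374
grasp_force: 60.4
```

```bash
python3 s.py
```

```text
t 16.6 yaw 228.08 p [0.6286 0.1069 0.0871] F [-2.9  3.4  0.9] M [ 0.81  0.62 -0.02] gap 0.374 grip 60.4
```

>>> step_arm(motion="0 0 0 0 45; 0 0 0 0 45; 0 0 0 0 45")

```text
clock: 16.9
position: [0.629, 0.1064, 0.0871]
tool_rot: [-1.279, 2.869, -0.001]
force: [-0.0, -0.2, -0.1]
finger_gap: 0.455
grasp_force: 0.0
```

```bash
python3 s.py; python3 - <<'E'
from h import *
A=avg(); np.save("pics/seat.npy",A); cv2.imwrite("pics/seat.png",cv2.resize(A[130:170,270:320].astype(np.uint8),None,fx=12,fy=12,interpolation=cv2.INTER_CUBIC))
pred(np.array([.6279,.1069,.031])); tab(A,141,152,288,306)
E
```

```text
t 16.9 yaw 228.06 p [0.629  0.1064 0.0871] F [-0.  -0.2 -0.1] M [ 0.    0.01 -0.04] gap 0.455 grip 0.0
foot [290.81 160.61] [299.39 166.03] [295.1  163.31]
bore [294.08 145.93] [298.53 148.61] [296.31 147.26]
141  69  48  15  12   6 142 168 131 109 108  88 110 141 173 154  73  13  18
142  71  45  11   8   6 138 181 142  65  82  91  78 139 178 159  87  13  19
143  74  45   8   7   4 101 170 150  86  75  80  81 159 185 169 108  10  17
144  73  44  11   9  19  78 144 133  86  81  82  86 153 184 163  96  30  11
145  72  40  10  19  45  62  69  61  60  62  64  80 122 161 127  61  58  33
146  69  35  14  43  65  70  63  49  35  39  50  63  64  97  85  65  75  47
147  66  27  28  64  75  74  49   5   4   6   6  50  67  67  54  70  73  43
148  64  21  43  71  81  84  61  24  17  12  16  49  66  64  58  73  70  40
149  59  21  39  64  73  79  76  63  56  54  59  70  75  63  58  75  69  37
150  81  67  50  60  67  73  80  81  82  82  81  80  77  63  58  76  68  36
151 103  97  70  59  63  68  73  75  76  77  77  74  70  59  62  77  63  29
```

View pics/seat.png

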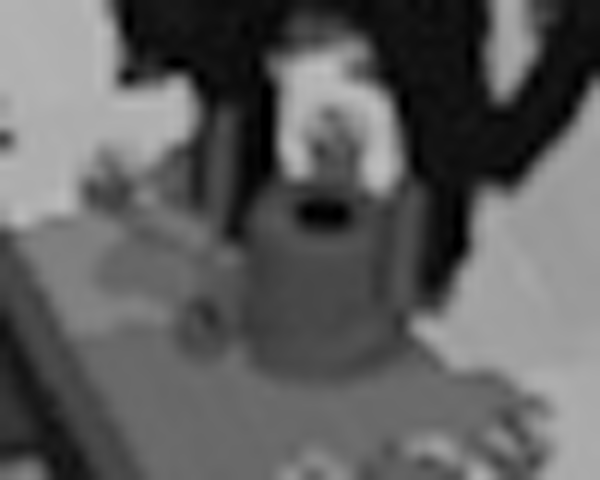

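The bushing is seated: the bore is at (296.5,147.5), against a predicted (296.3,147.3). Now I'll grip it lightly and slightly higher for turning.

>>> step_arm(motion="0.2 0.5 -2 0 45; 0 0 0 0 45; 0 0 0 0 30; 0 0 0 0 30; 0 0 0 0 30; 0 0 0 0 30", grip_force=32)

```text
clock: 17.8
position: [0.628, 0.1074, 0.0895]
tool_rot: [-1.28, 2.869, 0.001]
force: [-2.8, 2.7, 6.3]
finger_gap: 0.375
grasp_force: 31.7
```

```bash
python3 s.py
```

```text
t 17.8 yaw 228.1 p [0.628  0.1074 0.0895] F [-2.8  2.7  6.3] M [0.45 0.63 0.05] gap 0.375 grip 31.7
```

>>> step_arm(motion="0 0.5 0 3 30; 0 0 0 3 30; 0 0 0 3 30; 0 0 0 3 30; 0 0 0 0 30")

```text
clock: 18.3
position: [0.628, 0.1078, 0.0894]
tool_rot: [-0.972, 2.986, 0.001]
force: [-2.2, 3.1, 5.2]
finger_gap: 0.376
grasp_force: 31.7
```

```bash
python3 s.py
```

```text
t 18.3 yaw 216.06 p [0.628  0.1078 0.0894] F [-2.2  3.1  5.2] M [0.58 0.3  0.02] gap 0.376 grip 31.7
```

>>> step_arm(motion="0 0 0 2 30; 0 0 0 2 30; 0 0 0 2 30; 0 0 0 0 30")

```text
clock: 18.7
position: [0.628, 0.1078, 0.0894]
tool_rot: [-0.816, 3.033, 0.001]
force: [-1.6, 3.0, 4.7]
finger_gap: 0.375
grasp_force: 31.7
```

```bash
python3 s.py
```

```text
t 18.7 yaw 210.13 p [0.628  0.1078 0.0894] F [-1.6  3.   4.7] M [0.61 0.32 0.05] gap 0.375 grip 31.7
```

>>> step_arm(motion="0 0 0 2 30; 0 0 0 2 30; 0 0 0 2 30; 0 0 0 0 30")

```text
clock: 19.1
position: [0.628, 0.1077, 0.0894]
tool_rot: [-0.656, 3.071, 0.001]
force: [-2.5, 4.3, 5.5]
finger_gap: 0.38
grasp_force: 31.7
```

```bash
python3 s.py
```

```text
t 19.1 yaw 204.13 p [0.628  0.1077 0.0894] F [-2.5  4.3  5.5] M [0.61 0.32 0.02] gap 0.38 grip 31.7
```

>>> step_arm(motion="0 0 0 2 30; 0 0 0 2 30; 0 0 0 2 30; 0 0 0 0 30")

```text
clock: 19.5
position: [0.628, 0.1078, 0.0894]
tool_rot: [-0.495, 3.101, 0.001]
force: [-1.7, 2.8, 4.4]
finger_gap: 0.381
grasp_force: 31.7
```

```bash
python3 s.py
```

```text
t 19.5 yaw 198.14 p [0.628  0.1078 0.0894] F [-1.7  2.8  4.4] M [0.61 0.26 0.06] gap 0.381 grip 31.7
```

>>> step_arm(motion="0 0 0 2 30; 0 0 0 2 30; 0 0 0 2 30; 0 0 0 0 30")

```text
clock: 19.9
position: [0.628, 0.1079, 0.0894]
tool_rot: [-0.333, 3.123, 0.001]
force: [-1.3, 4.9, 6.4]
finger_gap: 0.376
grasp_force: 31.7
```

```bash
python3 s.py
```

```text
t 19.9 yaw 192.16 p [0.628  0.1079 0.0894] F [-1.3  4.9  6.4] M [0.78 0.23 0.08] gap 0.376 grip 31.7
```

>>> step_arm(motion="0 0 0 2 30; 0 0 0 2 30; 0 0 0 1 30; 0 0 0 0 30")

```text
clock: 20.3
position: [0.6279, 0.1079, 0.0894]
tool_rot: [-0.198, 3.135, 0.001]
force: [-0.9, 5.3, 5.2]
finger_gap: 0.376
grasp_force: 31.7
```

```bash
python3 s.py
```

```text
t 20.3 yaw 187.22 p [0.6279 0.1079 0.0894] F [-0.9  5.3  5.2] M [0.75 0.24 0.29] gap 0.376 grip 31.7
```

>>> step_arm(motion="0 0 0 0 30; 0 0 0 0 30")

```text
clock: 20.5
position: [0.6279, 0.1079, 0.0893]
tool_rot: [-0.199, 3.135, 0.001]
force: [-1.3, 4.5, 4.6]
finger_gap: 0.382
grasp_force: 31.7
```

```bash
python3 s.py
```

```text
t 20.5 yaw 187.25 p [0.6279 0.1079 0.0893] F [-1.3  4.5  4.6] M [0.76 0.22 0.23] gap 0.382 grip 31.7
```

>>> step_arm(motion="0 0 0 0.5 30; 0 0 0 0 30; 0 0 0 0 30")

```text
clock: 20.8
position: [0.628, 0.1079, 0.0893]
tool_rot: [-0.185, 3.135, 0.001]
force: [-1.2, 4.0, 5.6]
finger_gap: 0.382
grasp_force: 31.7
```

```bash
python3 s.py
```

```text
t 20.8 yaw 186.76 p [0.628  0.1079 0.0893] F [-1.2  4.   5.6] M [0.75 0.28 0.36] gap 0.382 grip 31.7
```

It's hand-tight at about 0.3 N m. I'll release it and retreat upward.

>>> step_arm(motion="0 0 0 0 60; 0 0 0 0 65; 0 0 0 0 70; 0 0 -5 0 70; 0 0 -20 0 70; 0 0 -40 0 70; 0 0 -40 0 70; 0 0 0 0 70")

```text
clock: 21.6
position: [0.6303, 0.1076, 0.2002]
tool_rot: [-0.18, 3.127, 0.001]
force: [1.4, 0.2, -0.3]
finger_gap: 0.698
grasp_force: 0.0
```

```bash
python3 s.py; python3 - <<'E'
from h import *
A=avg(); cv2.imwrite("pics/end.png",cv2.resize(A[125:175,265:325].astype(np.uint8),None,fx=10,fy=10,interpolation=cv2.INTER_CUBIC))
pred(np.array([.6279,.1069,.031])); tab(A,143,152,288,306)
E
```

```text
t 21.6 yaw 186.58 p [0.6303 0.1076 0.2002] F [ 1.4  0.2 -0.3] M [ 0.04 -0.07  0.02] gap 0.698 grip 0.0
foot [290.81 160.61] [299.39 166.03] [295.1  163.31]
bore [294.08 145.93] [298.53 148.61] [296.31 147.26]
143  88  87  87  79  81 108 159 140  85  74  80  82 156 180 177 175 177 176
144  92  87  87  83  74  85 126 120  90  82  85 102 157 178 177 177 175 175
145  90  90  85  83  79  77  77  71  68  70  66 106 140 163 175 176 176 176
146  93  88  84  82  79  80  72  48  35  46  53  62  76 124 160 174 176 176
147  80  83  79  76  79  80  57  17   3   2   1  46  62 102 140 168 178 176
148  93 101  84  68  77  81  72  45  28  22  23  48  64  91 134 169 178 177
149 128 131 104  67  73  79  79  75  61  60  60  67  71  70 109 163 179 179
150 126 127  99  62  66  74  76  77  79  79  78  78  74  75  92 146 164 165
151 126 119  86  57  62  66  72  72  74  76  73  72  69  62  81 117 112 120
```

View pics/end.png

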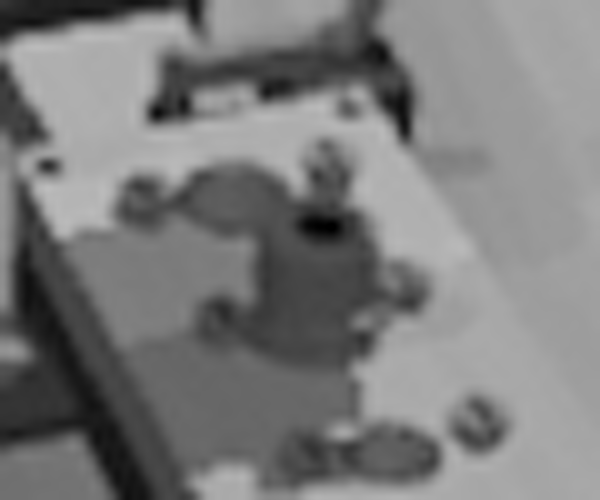

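The picture shows the bushing upright and fully down, with its bore at (320,222). Its recess, now at about (365,325), has turned clockwise away from the screw at (405,285). The gripper is well clear, so I'll hand the job in.

```bash
python3 -c "
from cell import job
print(job.finish_job())"
```

```text
the job is handed in; nothing more can be done
None
```

The bench bushing (the 24 mm one) is seated in the 25 mm hole, turned about 41° clockwise to roughly 0.3 N m and released; the job was handed in at about 22 s, and no verdict was returned.

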